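# Find the good bearing housing with a plug gauge

### The arm

A 6-joint arm with a two-finger parallel gripper is mounted at the origin on a cart in front of the work surface, level with it; the furniture and walls round the work are solid. World frame = base frame: x ahead of the robot, y to its left, z up, the work surface at z = 0. Lengths are in m, angles in rad, forces in N, time in s.
With the tool pointing down it reaches from about 0.4 to 0.825 m from the base axis. Payload 7 kg.
Tool frame: the origin (TCP) lies on the centre line of the jaws, within the pads' length; the fingertips stand 22 mm ahead of it and the grasp point (between the pads) lies 3 mm ahead of it (arm.tcp_to_tips is the distance from the TCP to the fingertips, in m); z points along the fingers, y is the line along which they close (so a half turn about z gives the same grasp; the last joint's range is limited). The gripper opens to 88 mm and grips with 3 to 60 N. Pads are 19 mm wide; open, the fingers measure 130 mm over their backs; the gripper's body (78 mm by 193 mm) begins 47 mm behind the grasp point.
Start: joints at [-1.024, 0.359, 0.012, 0, -1.224, -0.288], TCP at [0.173, -0.653, 0.249] pointing down, gripper open.
Joint ranges: [-3.07, 3.07], [-1.43, 2.12], [-1.02, 1.25], [-3.03, 1.67], [-3.05, -0], [-3.03, 3.03]. Speed limits (rad/s): [2.39, 2.39, 3.01, 3.14, 3.14, 3.14].

### API

Orientations are given as [roll, pitch, yaw] about the fixed x, y, z axes, in that order (R = Rz(yaw) Ry(pitch) Rx(roll)).
In Python, from station import arm gives the robot as it stands.
- The arm moves only by the tool jog_arm, never from a script. Its argument "targets" is a list of rows, each an object of numbers: "dx", "dy", "dz": the shift along the tool's x, y, z in mm; "rx", "ry", "rz": the turn, a rotation vector about the tool's x, y, z in rad; "gripper": the closure, from 0 (fully open) to 1 (shut). In form: [{"dx": .., "dy": .., "dz": .., "rx": .., "ry": .., "rz": .., "gripper": ..}, ...]. A call has exactly 8 rows; each row is the pose to reach, as a shift and turn from the pose commanded when the call began, along the tool's axes at that moment; what a row does not reach only later rows make up. A row lasts 1/12 s, in which the tool goes at most 41.7 mm and 7.16 degrees, less where a joint would pass 70% of its speed; a pose out of reach is approached as far as the arm can. A call with a gripper value outside its range is refused whole. The fingers move at their own pace and stop on an object; "force" is the grip in N (left out, the last holds). Time passes only in rows, so rows that repeat a pose let the fingers close, or fill a call up. It gives the time, the measured TCP pose, the force, the opening and the grip force at its end, in the units of the state.
- arm.get_state(): the state, without advancing time (a new reading comes with each control period).
- arm.grab_frame(name): name is "side" or "top" or "wrist"; returns a dict with "frame" (400x640x3 uint8, red, green, blue), "z_map" (400x640 float32, m along the optical axis (not along the pixel's ray), 0 where there is no reading), "fx", "fy", "cx", "cy" (pixels), "distortion" ([k1, k2, p1, p2, k3] as OpenCV has them; the pictures are not rectified), "view" (4x4, takes a point from world to camera coordinates). Camera axes: x right, y down, z forward; pixel columns grow to the right and rows downward; lengths in m; the calibration is good to about 2 mm. A picture is of the moment at which its call begins.
- arm.job_done(): hands the job in; it is judged then, once.
The state is a dict: "t": time; "q": joint angles; "qd": joint speeds; "joint_efforts": joint torques, N m; "eef_pos": TCP position; "ee_rot": TCP orientation; "force": force on the tool from outside, world axes, zero at the start; "moment": the same for the moment, N m; "width": finger opening in m; "gripper_force": force on a finger pad.
Only numpy, scipy, OpenCV 4.12 (cv2) and the standard library are available. Lean on these libraries where they do the work, as an engineer would, in place of code of your own. Each camera call takes 0.05 s, during which the arm holds its last target. There are 200 camera calls.

### The job

Take the plug gauge out of its stand and try it in the bores of the three bearing housings, feeling for each mouth and never forcing it (40 N at most between gauge and housing), until you find the one housing that it enters fully home, collar down on the top face. Leave the gauge standing home in that housing and set the two together, upright and without dropping them, flat on the floor of the grey tray; leave the other two housings standing where they are and do not disturb the spool, the flux tin and the tape roll.

Things in the scene. Friction and masses are not known exactly. Their poses are not given: they have to be found in the camera images.
- gauge: plug gauge, 0.09 kg: steel pin 14 mm across, 22 mm long, tip tapered to 12 mm over the last 1.5 mm; above it a collar 26 mm across, 4 mm thick, then a 16 x 16 mm square aluminium handle 36 mm high; 62 mm in all. Origin: centre of the pin's lower end, z up, x and y square to the handle's flats. It starts upright in gauge_stand, collar on the stand's top; draw it straight up
- gauge_collar (a point): centre of the underside of the gauge's collar, 22 mm above the gauge's origin; the gauge is home when this is level with a housing's top. Metal on metal is stiff: touch and seat it at about 15 mm/s and stop at 5 N, or it overshoots
- gauge_stand: dark steel block 50 x 50 x 28 mm with a 17 mm hole in its top, 25 mm deep; fixed. Origin: centre of its underside
- housing_1: bearing housing, plain aluminium, 0.35 kg, loose on the mat: block 36 x 36 mm, 32 mm high, with screw feet (14 mm high with the screw heads) to 32 mm along +-x; 64 x 36 mm in all. Origin: centre of underside, z up. Vertical 15.5 mm bore in its top, hand-drilled: its axis lies about 3.6 mm off the middle, in any direction. Grip across its y faces; the gauge may stand between the fingers
- housing_2: a housing just like housing_1 in look, size and origin, its bore about 3.6 mm off the middle in another direction. Exactly one of the three, any of them, takes the gauge all the way, collar down on its top
- housing_3: a housing just like housing_1 in look, size and origin, its bore about 3.6 mm off the middle in another direction. In the two bad housings the bore is undersize below the mouth, which cannot be seen: the gauge stops about 12 mm deep, its collar 10 mm above the top
- tray: shallow grey tray, 140 mm (its x) by 116 mm (its y) outside, walls 4 mm thick and 21 mm high, floor 11 mm thick; fixed. Origin: centre of its underside
- solder_spool: solder spool, 49 mm across and 50 mm high; bystander, leave alone. Origin: underside
- flux_tin: round flux tin, 54 mm across and 20 mm high; bystander, leave alone. Origin: underside
- tape_roll: roll of tape, 58 mm across and 19 mm high; bystander, leave alone. Origin: underside
Not all that is in view belongs to the job. Leave any pink or red look-alike of the gauge alone.

How it is judged:
On the way, in this order (a step that is already met when the one before it is completed fails the run):
1. the gauge is drawn clear of its stand (height (world z) of gauge above 0.036 m), for 0.1 s.
2. the gauge is fully home in one of the housings, its collar on the top (((x of gauge_collar in the frame of housing_1 between -0.006 and 0.006 m and y of gauge_collar in the frame of housing_1 between -0.006 and 0.006 m and z of gauge_collar in the frame of housing_1 between 0.0295 and 0.0345 m and angle between the z axis of gauge and the z axis of housing_1, either way round below 0.08 rad) or (x of gauge_collar in the frame of housing_2 between -0.006 and 0.006 m and y of gauge_collar in the frame of housing_2 between -0.006 and 0.006 m and z of gauge_collar in the frame of housing_2 between 0.0295 and 0.0345 m and angle between the z axis of gauge and the z axis of housing_2, either way round below 0.08 rad) or (x of gauge_collar in the frame of housing_3 between -0.006 and 0.006 m and y of gauge_collar in the frame of housing_3 between -0.006 and 0.006 m and z of gauge_collar in the frame of housing_3 between 0.0295 and 0.0345 m and angle between the z axis of gauge and the z axis of housing_3, either way round below 0.08 rad))), for 0.2 s.
At the end, for the whole second after the job is handed in: One housing is upright (0.06 rad) on the tray's floor, its middle within 50 (x) and 45 mm (y) of the tray's, the gauge home in it (collar within 2.5 mm of its top, axes within 0.08 rad), both at rest; the other two are upright and within 50 mm of where they stood (((x of gauge_collar in the frame of housing_1 between -0.006 and 0.006 m and y of gauge_collar in the frame of housing_1 between -0.006 and 0.006 m and z of gauge_collar in the frame of housing_1 between 0.0295 and 0.0345 m and angle between the z axis of gauge and the z axis of housing_1, either way round below 0.08 rad and x of housing_1 in the frame of tray between -0.05 and 0.05 m and y of housing_1 in the frame of tray between -0.045 and 0.045 m and z of housing_1 in the frame of tray between 0.008 and 0.015 m and angle between each of housing_1, housing_2, housing_3's own z axis and vertical below 0.06 rad and distance of each of housing_2, housing_3 from where it was at the start of the episode below 0.05 m and linear speed of each of housing_1, gauge below 0.02 m/s) or (x of gauge_collar in the frame of housing_2 between -0.006 and 0.006 m and y of gauge_collar in the frame of housing_2 between -0.006 and 0.006 m and z of gauge_collar in the frame of housing_2 between 0.0295 and 0.0345 m and angle between the z axis of gauge and the z axis of housing_2, either way round below 0.08 rad and x of housing_2 in the frame of tray between -0.05 and 0.05 m and y of housing_2 in the frame of tray between -0.045 and 0.045 m and z of housing_2 in the frame of tray between 0.008 and 0.015 m and angle between each of housing_2, housing_1, housing_3's own z axis and vertical below 0.06 rad and distance of each of housing_1, housing_3 from where it was at the start of the episode below 0.05 m and linear speed of each of housing_2, gauge below 0.02 m/s) or (x of gauge_collar in the frame of housing_3 between -0.006 and 0.006 m and y of gauge_collar in the frame of housing_3 between -0.006 and 0.006 m and z of gauge_collar in the frame of housing_3 between 0.0295 and 0.0345 m and angle between the z axis of gauge and the z axis of housing_3, either way round below 0.08 rad and x of housing_3 in the frame of tray between -0.05 and 0.05 m and y of housing_3 in the frame of tray between -0.045 and 0.045 m and z of housing_3 in the frame of tray between 0.008 and 0.015 m and angle between each of housing_3, housing_1, housing_2's own z axis and vertical below 0.06 rad and distance of each of housing_1, housing_2 from where it was at the start of the episode below 0.05 m and linear speed of each of housing_3, gauge below 0.02 m/s))); the robot touches nothing.
It fails at once if the gauge is forced against a housing (over 40 N) (contact force between gauge and housing_1 above 40 N or contact force between gauge and housing_2 above 40 N or contact force between gauge and housing_3 above 40 N).
It fails at once if a housing is dropped into the tray (a knock over 60 N) (contact force between tray and housing_1 above 60 N or contact force between tray and housing_2 above 60 N or contact force between tray and housing_3 above 60 N).
It fails at once if the spool, flux tin or tape roll is moved more than 25 mm (distance of any of solder_spool, flux_tin, tape_roll from where it was at the start of the episode above 0.025 m).
It also fails if it takes over 72 s, if anything falls off the work surface, if the arm or the gripper's body presses on something with over 40 N, if the wrist force passes 120 N, or if a joint passes its speed limit or range.

## Working session

There is one attempt and no reset: what is moved stays moved. The work goes in short steps, Python scripts to look and compute and a tool call to move; the robot and the scene stay as the last step left them, time stands still between calls to the robot, and variables do not carry over. Pictures are saved under pics/ and viewed, at most 10 in all, crops included, and the job is handed in when it is done.

Besides the shell and the picture viewer there is one more tool, called after "Emit:" by a JSON object that holds its "api" and its "payload", one argument or row to a line. jog_arm: Moves the arm, as the interface text tells. Its arguments: {"type":"object","properties":{"targets":{"type":"array","items":{"type":"object","properties":{"dx":{"type":"number"},"dy":{"type":"number"},"dz":{"type":"number"},"rx":{"type":"number"},"ry":{"type":"number"},"rz":{"type":"number"},"gripper":{"type":"number"}}}},"force":{"type":"number"}},"required":["targets"]}

```bash
mkdir -p pics; ls; cat > h.py <<'E'
import numpy as np,cv2
from station import arm
def grab(n,save=None):
    f=arm.grab_frame(n)
    if save: cv2.imwrite('pics/'+save,f['frame'][:,:,::-1]); np.savez('pics/'+save+'.npz',**f)
    return f
def ray(f,u,v):
    K=np.array([[f['fx'],0,f['cx']],[0,f['fy'],f['cy']],[0,0,1]])
    n=cv2.undistortPoints(np.array([[[u,v]]],float),K,np.array(f['distortion']))[0,0]
    T=np.linalg.inv(f['view']); return T[:3,3],T[:3,:3]@np.array([n[0],n[1],1])
def atz(f,u,v,z):
    o,d=ray(f,u,v); return o+d*(z-o[2])/d[2]
def depth(f,u,v):
    o,d=ray(f,u,v); return o+d*f['z_map'][int(v),int(u)]
def load(s): return dict(np.load('pics/'+s+'.npz'))
E
python3 - <<'E'
from h import *
a=grab('top','top1.png');b=grab('side','side1.png')
print(arm.get_state())
for f in(a,b):print(np.linalg.inv(f['view'])[:3].round(3),f['fx'])
E
```

```text
pics
{'t': 0.1, 'q': array([-1.02387933e+00,  3.59337386e-01,  1.11363524e-02, -2.94992849e-04,
       -1.22408932e+00, -2.88108833e-01]), 'qd': array([ 0.00140473, -0.00320361,  0.00225345,  0.00124175, -0.00070373,
       -0.00096458]), 'joint_efforts': array([-8.65752536e-04, -5.84162199e+01,  2.93750238e+01,  7.01549068e+00,
        1.00948586e-02, -5.42761381e-05]), 'eef_pos': array([ 0.17262515, -0.65213283,  0.24769833]), 'ee_rot': array([ 3.14008140e+00, -1.58656034e-04, -2.88288481e+00]), 'force': array([-0.26924562,  0.10727849, -0.57021881]), 'moment': array([-0.00012603,  0.02264684, -0.01121569]), 'gripper_force': 0.0, 'width': 0.08793250257533047}
[[ 0.006 -0.996  0.085  0.478]
 [-1.    -0.004  0.021  0.11 ]
 [-0.02  -0.085 -0.996  1.178]] 495.95427411394877
[[-1.     0.017 -0.02   0.577]
 [ 0.027  0.559 -0.829  0.818]
 [-0.003 -0.829 -0.559  0.526]] 381.02719323104105
```

View pics/top1.png

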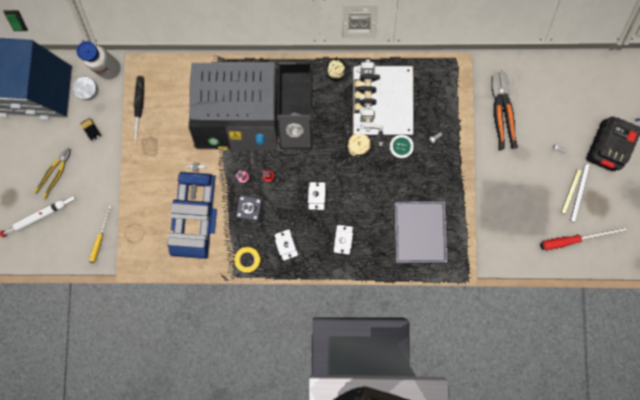

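View pics/side1.png

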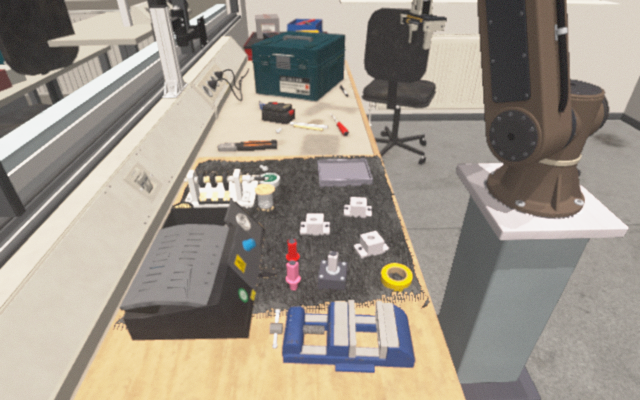

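The top view shows the gauge in its stand at (249,208), housings at (316,195), (286,245) and (343,240), the tray at (420,232) and the tape at (247,260). The pink and red look-alikes are at (242,176) and (267,175).

```bash
python3 - <<'E'
from h import *
f=load('top1.png')
im=f['frame'][165:280,225:345,::-1]
cv2.imwrite('pics/crop.png',cv2.resize(im,None,fx=5,fy=5,interpolation=cv2.INTER_CUBIC)[:600])
for n,u,v,z in [('gauge',249,208,.065),('h_a',316,195,.032),('h_b',286,245,.032),('h_c',343,240,.032),('tray',420,232,.021),('tape',247,260,.019)]:
    print(n,atz(f,u,v,z).round(4),depth(f,u,v).round(4))
g=load('side1.png')
for n,u,v in [('vise',350,315),('pink',293,262),('red',292,243),('gauge',334,254)]: print(n,depth(g,u,v).round(3))
E
```

```text
gauge [0.5368 0.2933 0.065 ] [0.5374 0.295  0.0551]
h_a [0.5695 0.1435 0.032 ] [0.5717 0.1443 0.0043]
h_b [0.4538 0.2118 0.032 ] [0.4532 0.2144 0.0026]
h_c [0.466  0.0808 0.032 ] [0.4657 0.08   0.0027]
tray [ 0.4855 -0.0974  0.021 ] [ 0.4856 -0.0991  0.0118]
tape [0.4184 0.3033 0.019 ] [0.4175 0.3062 0.0014]
vise [0.519 0.426 0.049]
pink [0.61  0.319 0.064]
red [0.614 0.263 0.061]
gauge [0.537 0.306 0.069]
```

View pics/crop.png

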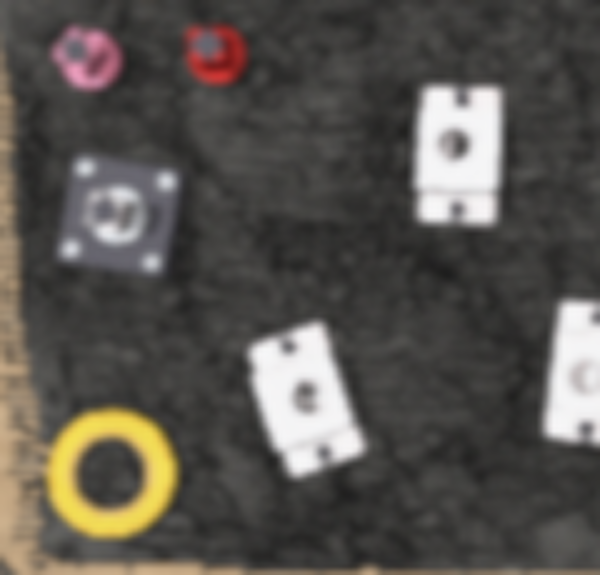

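The crop shows the stand turned about 10°, the three bore mouths visible in the housings, and the handle near crop (118,214). I'm setting out towards the gauge.

```bash
cat >> h.py <<'E'
def jog(p,yaw=None):
    """tool-frame shift mm and rz from current pose to world p,yaw"""
    s=arm.get_state(); from scipy.spatial.transform import Rotation as Ro
    R=Ro.from_euler('xyz',s['ee_rot']).as_matrix()
    d=R.T@(np.array(p)-s['eef_pos'])*1e3
    y=s['ee_rot'][2]; rz=0 if yaw is None else -((yaw-y+np.pi)%(2*np.pi)-np.pi)
    print('d',d.round(1),'rz',round(rz,3),'pos',s['eef_pos'].round(4),'rot',s['ee_rot'].round(4),'q6',s['q'][5].round(2),'t',round(s['t'],2))
E
python3 - <<'E'
from h import *
jog([.42,-.42,.25],-2.883);jog([.55,-.05,.24],-3.0);jog([.52,.27,.22],-3.1)
E
```

```text
d [-298.5  161.1   -2.1] rz 0.0 pos [ 0.1726 -0.6521  0.2477] rot [ 3.1401e+00 -2.0000e-04 -2.8829e+00] q6 -0.29 t 0.1
d [-518.9  485.5    8.3] rz 0.117 pos [ 0.1726 -0.6521  0.2477] rot [ 3.1401e+00 -2.0000e-04 -2.8829e+00] q6 -0.29 t 0.1
d [-571.7  802.5   28.8] rz 0.217 pos [ 0.1726 -0.6521  0.2477] rot [ 3.1401e+00 -2.0000e-04 -2.8829e+00] q6 -0.29 t 0.1
```

Emit:
{"api": "jog_arm", "payload": {
  "targets": [
    {"dx": -300, "dy": 160, "dz": 0},
    {"dx": -300, "dy": 160, "dz": 0},
    {"dx": -300, "dy": 160, "dz": 0},
    {"dx": -300, "dy": 160, "dz": 0},
    {"dx": -300, "dy": 160, "dz": 0},
    {"dx": -300, "dy": 160, "dz": 0},
    {"dx": -300, "dy": 160, "dz": 0},
    {"dx": -300, "dy": 160, "dz": 0}
  ]
}}

```text
invalid input at $.targets[0]: expected keys dx, dy, dz, rx, ry, rz, gripper
```

Emit:
{"api": "jog_arm", "payload": {
  "targets": [
    {"dx": -220, "dy": 325, "dz": 0},
    {"dx": -220, "dy": 325, "dz": 0},
    {"dx": -220, "dy": 325, "dz": 0},
    {"dx": -220, "dy": 325, "dz": 0},
    {"dx": -220, "dy": 325, "dz": 0},
    {"dx": -220, "dy": 325, "dz": 0},
    {"dx": -220, "dy": 325, "dz": 0},
    {"dx": -220, "dy": 325, "dz": 0}
  ]
}}

```text
invalid input at $.targets[0]: expected keys dx, dy, dz, rx, ry, rz, gripper
```

```bash
python3 - <<'E'
from h import *
jog([.53,.26,.2],-3.1)
E
```

```text
d [-578.8  790.3   48.8] rz 0.217 pos [ 0.1726 -0.6521  0.2477] rot [ 3.1401e+00 -2.0000e-04 -2.8829e+00] q6 -0.29 t 0.1
```

All seven keys are needed in each row.

Emit:
{"api": "jog_arm", "payload": {
  "targets": [
    {"dx": -300, "dy": 160, "dz": 0, "rx": 0, "ry": 0, "rz": 0, "gripper": 0},
    {"dx": -300, "dy": 160, "dz": 0, "rx": 0, "ry": 0, "rz": 0, "gripper": 0},
    {"dx": -300, "dy": 160, "dz": 0, "rx": 0, "ry": 0, "rz": 0, "gripper": 0},
    {"dx": -300, "dy": 160, "dz": 0, "rx": 0, "ry": 0, "rz": 0, "gripper": 0},
    {"dx": -300, "dy": 160, "dz": 0, "rx": 0, "ry": 0, "rz": 0, "gripper": 0},
    {"dx": -300, "dy": 160, "dz": 0, "rx": 0, "ry": 0, "rz": 0, "gripper": 0},
    {"dx": -300, "dy": 160, "dz": 0, "rx": 0, "ry": 0, "rz": 0, "gripper": 0},
    {"dx": -300, "dy": 160, "dz": 0, "rx": 0, "ry": 0, "rz": 0, "gripper": 0}
  ]
}}

```text
t: 0.77
eef_pos: [0.4179, -0.4238, 0.2484]
ee_rot: [3.141, -0.0, -2.883]
force: [0.4, -0.9, 0.3]
width: 0.0875
gripper_force: 0.0
```

Emit:
{"api": "jog_arm", "payload": {
  "targets": [
    {"dx": -200, "dy": 270, "dz": 0, "rx": 0, "ry": 0, "rz": 0, "gripper": 0},
    {"dx": -200, "dy": 270, "dz": 0, "rx": 0, "ry": 0, "rz": 0, "gripper": 0},
    {"dx": -200, "dy": 270, "dz": 0, "rx": 0, "ry": 0, "rz": 0, "gripper": 0},
    {"dx": -200, "dy": 270, "dz": 0, "rx": 0, "ry": 0, "rz": 0, "gripper": 0},
    {"dx": -200, "dy": 270, "dz": 0, "rx": 0, "ry": 0, "rz": 0, "gripper": 0},
    {"dx": -200, "dy": 270, "dz": 0, "rx": 0, "ry": 0, "rz": 0, "gripper": 0},
    {"dx": -200, "dy": 270, "dz": 0, "rx": 0, "ry": 0, "rz": 0, "gripper": 0},
    {"dx": -200, "dy": 270, "dz": 0, "rx": 0, "ry": 0, "rz": 0, "gripper": 0}
  ]
}}

```text
t: 1.43
eef_pos: [0.5403, -0.1138, 0.2485]
ee_rot: [3.141, -0.0, -2.883]
force: [1.6, -1.0, 0.1]
width: 0.0877
gripper_force: 0.0
```

```bash
python3 - <<'E'
from h import *
jog([.53,.26,.2],-3.1)
E
```

```text
d [-85.8 363.9  48.6] rz 0.217 pos [ 0.5403 -0.1138  0.2485] rot [ 3.1415e+00 -1.0000e-04 -2.8827e+00] q6 -1.46 t 1.43
```

Emit:
{"api": "jog_arm", "payload": {
  "targets": [
    {"dx": -80, "dy": 320, "dz": 20, "rx": 0, "ry": 0, "rz": 0.22, "gripper": 0},
    {"dx": -80, "dy": 320, "dz": 20, "rx": 0, "ry": 0, "rz": 0.22, "gripper": 0},
    {"dx": -80, "dy": 320, "dz": 20, "rx": 0, "ry": 0, "rz": 0.22, "gripper": 0},
    {"dx": -80, "dy": 320, "dz": 20, "rx": 0, "ry": 0, "rz": 0.22, "gripper": 0},
    {"dx": -80, "dy": 320, "dz": 20, "rx": 0, "ry": 0, "rz": 0.22, "gripper": 0},
    {"dx": -80, "dy": 320, "dz": 20, "rx": 0, "ry": 0, "rz": 0.22, "gripper": 0},
    {"dx": -80, "dy": 320, "dz": 20, "rx": 0, "ry": 0, "rz": 0.22, "gripper": 0},
    {"dx": -80, "dy": 320, "dz": 20, "rx": 0, "ry": 0, "rz": 0.22, "gripper": 0}
  ]
}}

```text
t: 2.1
eef_pos: [0.5349, 0.2135, 0.2285]
ee_rot: [-3.142, -0.0, -3.103]
force: [1.8, -1.5, 1.6]
width: 0.0875
gripper_force: 0.0
```

```bash
python3 - <<'E'
from h import *
f=grab('wrist','w1.png'); print(np.linalg.inv(f['view'])[:3].round(3))
jog([.537,.294,.15],-3.1)
E
```

```text
[[-0.04   0.954  0.296  0.455]
 [ 0.999  0.038  0.013  0.211]
 [ 0.001  0.296 -0.955  0.365]]
d [-4.5 74.5 77.7] rz -0.0 pos [0.5355 0.2193 0.2276] rot [ 3.1406e+00  4.0000e-04 -3.1002e+00] q6 -2.26 t 2.15
```

View pics/w1.png

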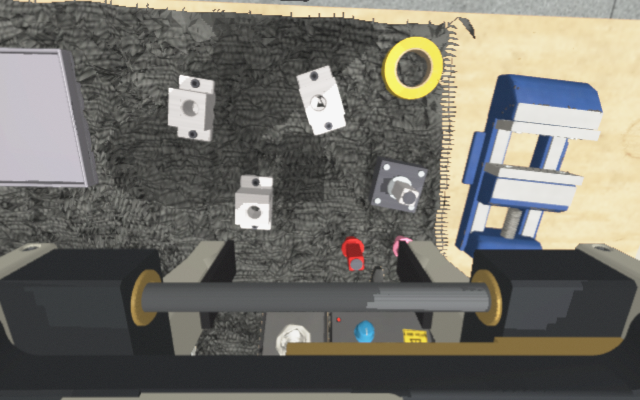

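The wrist view shows everything: gauge at (403,190), housings at (191,108), (321,100) and (254,204), tray on the left. I'll enlarge the four spots in one mosaic.

```bash
python3 - <<'E'
from h import *
f=load('w1.png'); im=f['frame'][:,:,::-1]
c=lambda u,v: cv2.resize(im[v:v+60,u:u+80],None,fx=5,fy=5,interpolation=cv2.INTER_CUBIC)
m=np.vstack([np.hstack([c(360,158),c(150,75)]),np.hstack([c(280,68),c(215,170)])])
for x in range(0,800,50): cv2.line(m,(x,0),(x,4),(0,255,0),1);cv2.line(m,(x,300),(x,304),(0,255,0),1)
cv2.imwrite('pics/mos.png',m)
E
```

```text
(no output)
```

View pics/mos.png

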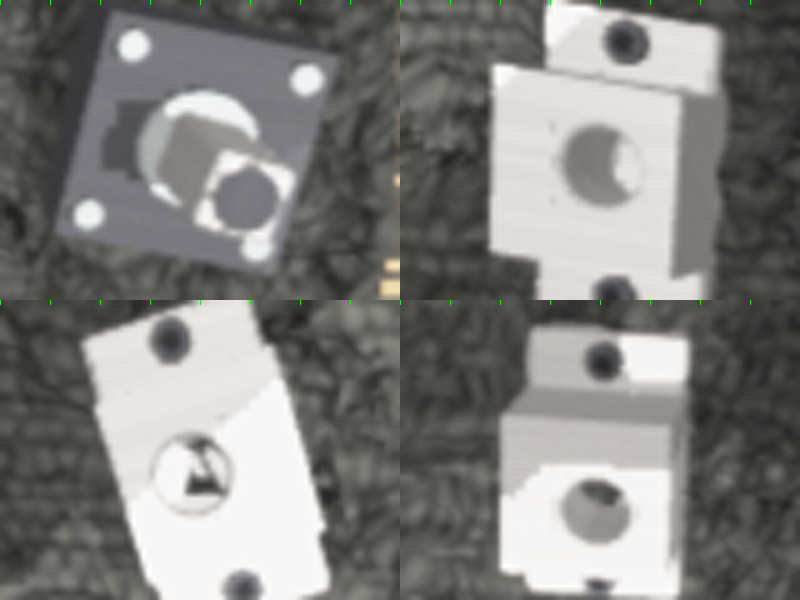

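```bash
cat > m.py <<'E'
from h import *
f=load('w1.png')
P=lambda c,o,x,y,z: atz(f,c[0]+(x-o[0]+.5)/5-.5,c[1]+(y-o[1]+.5)/5-.5,z)
g=((360,158),(0,0)); C=((150,75),(400,0)); B=((280,68),(0,300)); A=((215,170),(400,300))
q=np.array([P(*g,*p,.068) for p in [(223,150),(297,170),(270,240),(195,218)]])
print('handle',q.mean(0).round(4),[round(float(np.degrees(np.arctan2(*(q[(i+1)%4]-q[i])[1::-1]))),1) for i in range(4)], [round(float(np.linalg.norm(q[(i+1)%4]-q[i])),4) for i in range(4)])
q=np.array([P(*g,*p,.028) for p in [(110,12),(338,58),(278,272),(57,235)]]);print('stand',q.mean(0).round(4),[round(float(np.degrees(np.arctan2(*(q[(i+1)%4]-q[i])[1::-1]))),1) for i in range(4)])
for n,h,b,s in [('A',A,(596,511),[(603,360),(598,583)]),('B',B,(192,474),[(170,338),(243,587)]),('C',C,(601,166),[(627,42),(614,292)])]:
    sc=np.array([P(*h,*p,.014) for p in s]); d=sc[1]-sc[0]
    print(n,'bore',P(*h,*b,.032).round(4),'mid',sc.mean(0).round(4),'yaw',np.degrees(np.arctan2(d[1],d[0])).round(1),np.linalg.norm(d).round(4))
E
python3 m.py; python3 -c "
from h import *
jog([.537,.294,.12],-3.1)"
```

```text
handle [0.5392 0.304  0.068 ] [77.0, -13.2, -104.4, 164.7] [0.015, 0.0146, 0.0155, 0.0142]
stand [0.5402 0.3043 0.028 ] [80.9, -7.5, -97.6, 172.3]
A bore [0.5735 0.1481 0.032 ] mid [0.5708 0.1459 0.014 ] yaw -2.1 0.0537
B bore [0.4564 0.2134 0.032 ] mid [0.4546 0.2166 0.014 ] yaw 19.6 0.0518
C bore [0.4666 0.0865 0.032 ] mid [0.4679 0.0838 0.014 ] yaw -7.2 0.051
d [ -4.5  74.5 107.7] rz -0.0 pos [0.5355 0.2193 0.2276] rot [ 3.1406e+00  4.0000e-04 -3.1002e+00] q6 -2.26 t 2.15
```

Emit:
{"api": "jog_arm", "payload": {
  "targets": [
    {"dx": -6, "dy": 80, "dz": 88, "rx": 0, "ry": 0, "rz": 0.26, "gripper": 0.3},
    {"dx": -6, "dy": 80, "dz": 88, "rx": 0, "ry": 0, "rz": 0.26, "gripper": 0.3},
    {"dx": -6, "dy": 80, "dz": 88, "rx": 0, "ry": 0, "rz": 0.26, "gripper": 0.3},
    {"dx": -6, "dy": 80, "dz": 88, "rx": 0, "ry": 0, "rz": 0.26, "gripper": 0.3},
    {"dx": -6, "dy": 80, "dz": 88, "rx": 0, "ry": 0, "rz": 0.26, "gripper": 0.3},
    {"dx": -6, "dy": 80, "dz": 88, "rx": 0, "ry": 0, "rz": 0.26, "gripper": 0.3},
    {"dx": -6, "dy": 80, "dz": 88, "rx": 0, "ry": 0, "rz": 0.26, "gripper": 0.3},
    {"dx": -6, "dy": 80, "dz": 88, "rx": 0, "ry": 0, "rz": 0.26, "gripper": 0.3}
  ]
}}

```text
t: 2.82
eef_pos: [0.5391, 0.2912, 0.1422]
ee_rot: [3.14, 0.001, 2.92]
force: [-0.1, -0.6, 0.4]
width: 0.0612
gripper_force: 0.0
```

```bash
python3 - <<'E'
from h import *
f=grab('wrist','w2.png')
im=f['frame'][:,:,::-1]
print(f['fx'],f['cx'],f['cy'])
v=f['view']; p=v@np.array([.537,.298,.068,1]); print(p[:2]/p[2]*f['fx']+[f['cx'],f['cy']])
cv2.imwrite('pics/w2c.png',cv2.resize(im[120:360,200:440],(600,600),interpolation=cv2.INTER_CUBIC))
jog([.537,.294,.12],-3.1)
E
```

```text
322.44464607437277 315.83659920876516 200.69158845744812
[323.20484668 216.16891085]
d [ 2.7  2.2 22.1] rz -0.264 pos [0.5391 0.2912 0.1421] rot [3.1397e+00 1.2000e-03 2.9196e+00] q6 -2.61 t 2.87
```

View pics/w2c.png

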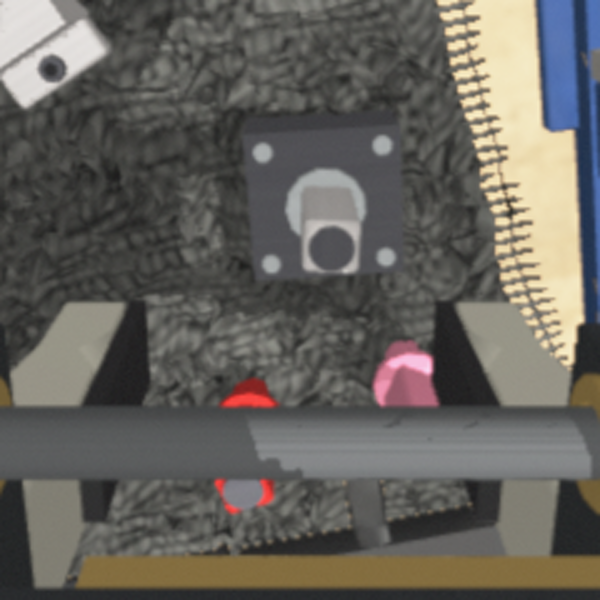

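The handle top in the close view is at crop (331,247), square to the image to within about 2°. The pose is now static.

```bash
python3 - <<'E'
from h import *
f=load('w2.png')
p=lambda x,y,z: atz(f,200+x/2.5,120+y/2.5,z)
q=np.array([p(*a,.068) for a in [(303,222),(357,220),(358,271),(304,274)]]);c=q.mean(0)
s=np.array([p(*a,.028) for a in [(262,152),(382,145),(386,257),(271,264)]]);print(c,s.mean(0))
for a,b in[(0,1),(3,2),(0,3),(1,2)]: print(np.degrees(np.arctan2(*(q[b]-q[a])[1::-1])).round(1),np.degrees(np.arctan2(*(s[b]-s[a])[1::-1])).round(1))
jog([c[0],c[1],.058])
jog([s[0:,0].mean(),s[:,1].mean(),.058])
E
```

```text
[0.54028419 0.30369717 0.068     ] [0.5409384  0.30390325 0.028     ]
79.5 80.7
80.7 81.0
-11.3 -8.8
-10.2 -8.7
d [ 1.7 12.3 84.1] rz 0 pos [0.5391 0.2912 0.1421] rot [3.1397e+00 1.2000e-03 2.9196e+00] q6 -2.61 t 2.87
d [ 1.1 12.6 84.1] rz 0 pos [0.5391 0.2912 0.1421] rot [3.1397e+00 1.2000e-03 2.9196e+00] q6 -2.61 t 2.87
```

Emit:
{"api": "jog_arm", "payload": {
  "targets": [
    {"dx": 1.5, "dy": 12.5, "dz": 10, "rx": 0, "ry": 0, "rz": -0.055, "gripper": 0.5},
    {"dx": 1.5, "dy": 12.5, "dz": 20, "rx": 0, "ry": 0, "rz": -0.055, "gripper": 0.5},
    {"dx": 1.5, "dy": 12.5, "dz": 35, "rx": 0, "ry": 0, "rz": -0.055, "gripper": 0.5},
    {"dx": 1.5, "dy": 12.5, "dz": 50, "rx": 0, "ry": 0, "rz": -0.055, "gripper": 0.5},
    {"dx": 1.5, "dy": 12.5, "dz": 65, "rx": 0, "ry": 0, "rz": -0.055, "gripper": 0.5},
    {"dx": 1.5, "dy": 12.5, "dz": 77, "rx": 0, "ry": 0, "rz": -0.055, "gripper": 0.5},
    {"dx": 1.5, "dy": 12.5, "dz": 84, "rx": 0, "ry": 0, "rz": -0.055, "gripper": 0.5},
    {"dx": 1.5, "dy": 12.5, "dz": 84, "rx": 0, "ry": 0, "rz": -0.055, "gripper": 0.5}
  ]
}}

```text
t: 3.53
eef_pos: [0.5391, 0.3032, 0.0552]
ee_rot: [-3.14, -0.002, 2.974]
force: [-0.5, -0.9, 0.1]
width: 0.0438
gripper_force: 0.0
```

Emit:
{"api": "jog_arm", "payload": {
  "targets": [
    {"dx": 0, "dy": 0, "dz": 0, "rx": 0, "ry": 0, "rz": 0, "gripper": 1},
    {"dx": 0, "dy": 0, "dz": 0, "rx": 0, "ry": 0, "rz": 0, "gripper": 1},
    {"dx": 0, "dy": 0, "dz": 0, "rx": 0, "ry": 0, "rz": 0, "gripper": 1},
    {"dx": 0, "dy": 0, "dz": 0, "rx": 0, "ry": 0, "rz": 0, "gripper": 1},
    {"dx": 0, "dy": 0, "dz": 0, "rx": 0, "ry": 0, "rz": 0, "gripper": 1},
    {"dx": 0, "dy": 0, "dz": 0, "rx": 0, "ry": 0, "rz": 0, "gripper": 1},
    {"dx": 0, "dy": 0, "dz": 0, "rx": 0, "ry": 0, "rz": 0, "gripper": 1},
    {"dx": 0, "dy": 0, "dz": 0, "rx": 0, "ry": 0, "rz": 0, "gripper": 1}
  ],
  "force": 30
}}

```text
t: 4.2
eef_pos: [0.54, 0.3044, 0.0573]
ee_rot: [3.141, 0.001, 2.976]
force: [-2.0, -1.7, 6.1]
width: 0.0163
gripper_force: 30.0
```

```bash
python3 - <<'E'
from h import *
jog([.5735,.1481,.15]); print(arm.get_state()['force'],arm.get_state()['moment'])
E
```

```text
d [ -58.9 -148.6  -92.7] rz 0 pos [0.54   0.3044 0.0573] rot [3.1410e+00 6.0000e-04 2.9757e+00] q6 -2.56 t 4.2
[-1.98379863 -1.71998138  6.10858078] [-0.23619126  0.49017821  0.00950135]
```

Emit:
{"api": "jog_arm", "payload": {
  "targets": [
    {"dx": 0, "dy": 0, "dz": -8, "rx": 0, "ry": 0, "rz": 0, "gripper": 1},
    {"dx": 0, "dy": 0, "dz": -20, "rx": 0, "ry": 0, "rz": 0, "gripper": 1},
    {"dx": 0, "dy": 0, "dz": -35, "rx": 0, "ry": 0, "rz": 0, "gripper": 1},
    {"dx": 0, "dy": 0, "dz": -55, "rx": 0, "ry": 0, "rz": 0, "gripper": 1},
    {"dx": -10, "dy": -25, "dz": -83, "rx": 0, "ry": 0, "rz": 0, "gripper": 1},
    {"dx": -22, "dy": -55, "dz": -83, "rx": 0, "ry": 0, "rz": 0, "gripper": 1},
    {"dx": -36, "dy": -90, "dz": -83, "rx": 0, "ry": 0, "rz": 0, "gripper": 1},
    {"dx": -48, "dy": -120, "dz": -83, "rx": 0, "ry": 0, "rz": 0, "gripper": 1}
  ]
}}

```text
t: 4.87
eef_pos: [0.5675, 0.1767, 0.1414]
ee_rot: [3.14, 0.001, 2.976]
force: [-0.1, 0.2, -1.4]
width: 0.0158
gripper_force: 30.0
```

Emit:
{"api": "jog_arm", "payload": {
  "targets": [
    {"dx": -11, "dy": -28.5, "dz": 0, "rx": 0, "ry": 0, "rz": 0, "gripper": 1},
    {"dx": -11, "dy": -28.5, "dz": 0, "rx": 0, "ry": 0, "rz": 0, "gripper": 1},
    {"dx": -11, "dy": -28.5, "dz": 0, "rx": 0, "ry": 0, "rz": 0, "gripper": 1},
    {"dx": -11, "dy": -28.5, "dz": 0, "rx": 0, "ry": 0, "rz": 0, "gripper": 1},
    {"dx": -11, "dy": -28.5, "dz": 0, "rx": 0, "ry": 0, "rz": 0, "gripper": 1},
    {"dx": -11, "dy": -28.5, "dz": 0, "rx": 0, "ry": 0, "rz": 0, "gripper": 1},
    {"dx": -11, "dy": -28.5, "dz": 0, "rx": 0, "ry": 0, "rz": 0, "gripper": 1},
    {"dx": -11, "dy": -28.5, "dz": 0, "rx": 0, "ry": 0, "rz": 0, "gripper": 1}
  ]
}}

```text
t: 5.53
eef_pos: [0.5733, 0.1487, 0.1397]
ee_rot: [-3.142, -0.0, 2.977]
force: [-0.4, 0.0, -1.6]
width: 0.0156
gripper_force: 30.0
```

```bash
python3 - <<'E'
from h import *
f=grab('wrist','w3.png')
im=f['frame'][:,:,::-1]
cv2.imwrite('pics/w3c.png',cv2.resize(im[60:260,210:410],(600,600),interpolation=cv2.INTER_CUBIC))
jog([.5735,.1481,.090]); print(arm.get_state()['force'])
E
```

```text
d [-0.3 -0.4 49.6] rz 0 pos [0.5733 0.1486 0.1396] rot [-3.1415e+00 -1.0000e-04  2.9764e+00] q6 -2.32 t 5.58
[ 0.82765025 -0.35275714 -0.52859402]
```

View pics/w3c.png

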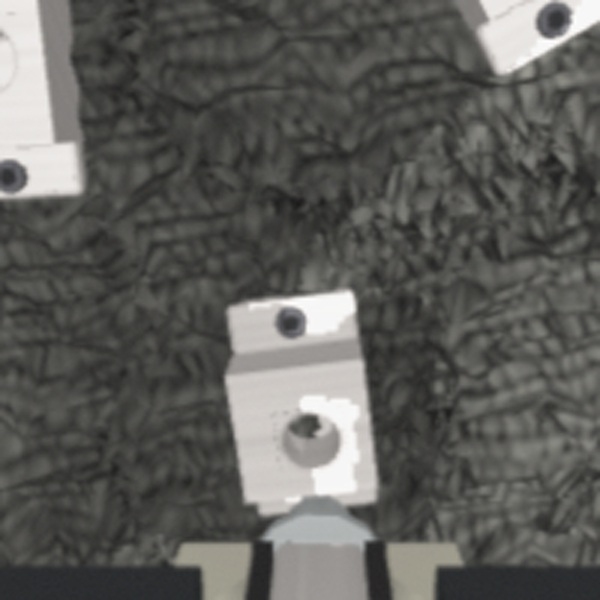

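Housing A's bore is clearly visible at crop (312,440), just ahead of the gauge tip.

```bash
python3 - <<'E'
from h import *
f=load('w3.png')
p=lambda x,y,z: atz(f,210+x/3,60+y/3,z)
b=p(312,440,.032);print(b, [p(*a,.032).round(4) for a in [(228,375),(362,358),(378,502),(284,440),(340,440),(312,413),(312,467)]])
jog([b[0],b[1],.090])
E
```

```text
[0.57366354 0.1480785  0.032     ] [array([0.5525, 0.1294, 0.032 ]), array([0.5537, 0.1645, 0.032 ]), array([0.5941, 0.1628, 0.032 ]), array([0.5724, 0.1407, 0.032 ]), array([0.5749, 0.1554, 0.032 ]), array([0.5663, 0.1493, 0.032 ]), array([0.5812, 0.1468, 0.032 ])]
d [-0.5 -0.4 49.6] rz 0 pos [0.5733 0.1486 0.1396] rot [-3.1415e+00 -1.0000e-04  2.9764e+00] q6 -2.32 t 5.58
```

Emit:
{"api": "jog_arm", "payload": {
  "targets": [
    {"dx": -0.5, "dy": -0.4, "dz": 10, "rx": 0, "ry": 0, "rz": 0, "gripper": 1},
    {"dx": -0.5, "dy": -0.4, "dz": 22, "rx": 0, "ry": 0, "rz": 0, "gripper": 1},
    {"dx": -0.5, "dy": -0.4, "dz": 34, "rx": 0, "ry": 0, "rz": 0, "gripper": 1},
    {"dx": -0.5, "dy": -0.4, "dz": 44, "rx": 0, "ry": 0, "rz": 0, "gripper": 1},
    {"dx": -0.5, "dy": -0.4, "dz": 50, "rx": 0, "ry": 0, "rz": 0, "gripper": 1},
    {"dx": -0.5, "dy": -0.4, "dz": 52, "rx": 0, "ry": 0, "rz": 0, "gripper": 1},
    {"dx": -0.5, "dy": -0.4, "dz": 53, "rx": 0, "ry": 0, "rz": 0, "gripper": 1},
    {"dx": -0.5, "dy": -0.4, "dz": 53, "rx": 0, "ry": 0, "rz": 0, "gripper": 1}
  ]
}}

```text
t: 6.25
eef_pos: [0.574, 0.1475, 0.0867]
ee_rot: [-3.142, 0.0, 2.976]
force: [0.0, 0.2, -0.2]
width: 0.0156
gripper_force: 30.0
```

Emit:
{"api": "jog_arm", "payload": {
  "targets": [
    {"dx": 0, "dy": 0, "dz": 0.8, "rx": 0, "ry": 0, "rz": 0, "gripper": 1},
    {"dx": 0, "dy": 0, "dz": 1.6, "rx": 0, "ry": 0, "rz": 0, "gripper": 1},
    {"dx": 0, "dy": 0, "dz": 2.4, "rx": 0, "ry": 0, "rz": 0, "gripper": 1},
    {"dx": 0, "dy": 0, "dz": 3.2, "rx": 0, "ry": 0, "rz": 0, "gripper": 1},
    {"dx": 0, "dy": 0, "dz": 4, "rx": 0, "ry": 0, "rz": 0, "gripper": 1},
    {"dx": 0, "dy": 0, "dz": 4.5, "rx": 0, "ry": 0, "rz": 0, "gripper": 1},
    {"dx": 0, "dy": 0, "dz": 5, "rx": 0, "ry": 0, "rz": 0, "gripper": 1},
    {"dx": 0, "dy": 0, "dz": 5, "rx": 0, "ry": 0, "rz": 0, "gripper": 1}
  ]
}}

```text
t: 6.92
eef_pos: [0.5738, 0.1475, 0.0816]
ee_rot: [-3.141, -0.0, 2.975]
force: [0.5, 0.1, -0.5]
width: 0.0157
gripper_force: 30.0
```

Emit:
{"api": "jog_arm", "payload": {
  "targets": [
    {"dx": 0, "dy": 0, "dz": 1, "rx": 0, "ry": 0, "rz": 0, "gripper": 1},
    {"dx": 0, "dy": 0, "dz": 2, "rx": 0, "ry": 0, "rz": 0, "gripper": 1},
    {"dx": 0, "dy": 0, "dz": 3, "rx": 0, "ry": 0, "rz": 0, "gripper": 1},
    {"dx": 0, "dy": 0, "dz": 4, "rx": 0, "ry": 0, "rz": 0, "gripper": 1},
    {"dx": 0, "dy": 0, "dz": 5, "rx": 0, "ry": 0, "rz": 0, "gripper": 1},
    {"dx": 0, "dy": 0, "dz": 6, "rx": 0, "ry": 0, "rz": 0, "gripper": 1},
    {"dx": 0, "dy": 0, "dz": 7, "rx": 0, "ry": 0, "rz": 0, "gripper": 1},
    {"dx": 0, "dy": 0, "dz": 8, "rx": 0, "ry": 0, "rz": 0, "gripper": 1}
  ]
}}

```text
t: 7.58
eef_pos: [0.5739, 0.1475, 0.0736]
ee_rot: [3.142, -0.0, 2.975]
force: [0.4, 0.1, -1.9]
width: 0.0157
gripper_force: 30.0
```

Emit:
{"api": "jog_arm", "payload": {
  "targets": [
    {"dx": 0, "dy": 0, "dz": 0.5, "rx": 0, "ry": 0, "rz": 0, "gripper": 1},
    {"dx": 0, "dy": 0, "dz": 1, "rx": 0, "ry": 0, "rz": 0, "gripper": 1},
    {"dx": 0, "dy": 0, "dz": 1.5, "rx": 0, "ry": 0, "rz": 0, "gripper": 1},
    {"dx": 0, "dy": 0, "dz": 2, "rx": 0, "ry": 0, "rz": 0, "gripper": 1},
    {"dx": 0, "dy": 0, "dz": 2.5, "rx": 0, "ry": 0, "rz": 0, "gripper": 1},
    {"dx": 0, "dy": 0, "dz": 2.8, "rx": 0, "ry": 0, "rz": 0, "gripper": 1},
    {"dx": 0, "dy": 0, "dz": 3, "rx": 0, "ry": 0, "rz": 0, "gripper": 1},
    {"dx": 0, "dy": 0, "dz": 3, "rx": 0, "ry": 0, "rz": 0, "gripper": 1}
  ]
}}

```text
t: 8.25
eef_pos: [0.574, 0.1476, 0.0713]
ee_rot: [3.141, 0.0, 2.976]
force: [-2.0, -0.6, 3.9]
width: 0.0155
gripper_force: 30.0
```

Contact came at TCP z = 0.0713, which is 12 mm deep, so housing A is undersize. I'm backing out and going to C.

```bash
python3 - <<'E'
from h import *
jog([.4668,.0862,.120])
E
```

```text
d [ 95.6 -78.2 -48.8] rz 0 pos [0.574  0.1476 0.0713] rot [3.1414e+00 5.0000e-04 2.9756e+00] q6 -2.32 t 8.25
```

Emit:
{"api": "jog_arm", "payload": {
  "targets": [
    {"dx": 0, "dy": 0, "dz": -4, "rx": 0, "ry": 0, "rz": 0, "gripper": 1},
    {"dx": 0, "dy": 0, "dz": -14, "rx": 0, "ry": 0, "rz": 0, "gripper": 1},
    {"dx": 0, "dy": 0, "dz": -30, "rx": 0, "ry": 0, "rz": 0, "gripper": 1},
    {"dx": 10, "dy": -8, "dz": -49, "rx": 0, "ry": 0, "rz": 0, "gripper": 1},
    {"dx": 35, "dy": -29, "dz": -49, "rx": 0, "ry": 0, "rz": 0, "gripper": 1},
    {"dx": 62, "dy": -51, "dz": -49, "rx": 0, "ry": 0, "rz": 0, "gripper": 1},
    {"dx": 86, "dy": -71, "dz": -49, "rx": 0, "ry": 0, "rz": 0, "gripper": 1},
    {"dx": 95.5, "dy": -78.2, "dz": -49, "rx": 0, "ry": 0, "rz": 0, "gripper": 1}
  ]
}}

```text
t: 8.92
eef_pos: [0.4631, 0.084, 0.1201]
ee_rot: [-3.141, -0.001, 2.974]
force: [-0.9, 0.8, -1.4]
width: 0.0158
gripper_force: 30.0
```

Emit:
{"api": "jog_arm", "payload": {
  "targets": [
    {"dx": 0, "dy": 0, "dz": 0, "rx": 0, "ry": 0, "rz": 0, "gripper": 1},
    {"dx": 0, "dy": 0, "dz": 5, "rx": 0, "ry": 0, "rz": 0, "gripper": 1},
    {"dx": 0, "dy": 0, "dz": 12, "rx": 0, "ry": 0, "rz": 0, "gripper": 1},
    {"dx": 0, "dy": 0, "dz": 20, "rx": 0, "ry": 0, "rz": 0, "gripper": 1},
    {"dx": 0, "dy": 0, "dz": 27, "rx": 0, "ry": 0, "rz": 0, "gripper": 1},
    {"dx": 0, "dy": 0, "dz": 31, "rx": 0, "ry": 0, "rz": 0, "gripper": 1},
    {"dx": 0, "dy": 0, "dz": 32, "rx": 0, "ry": 0, "rz": 0, "gripper": 1},
    {"dx": 0, "dy": 0, "dz": 32, "rx": 0, "ry": 0, "rz": 0, "gripper": 1}
  ]
}}

```text
t: 9.58
eef_pos: [0.4666, 0.086, 0.0869]
ee_rot: [-3.14, -0.001, 2.975]
force: [-0.4, 0.3, 0.0]
width: 0.0158
gripper_force: 30.0
```

```bash
python3 - <<'E'
from h import *
f=grab('wrist','w4.png')
jog([.4668,.0862,.08])
v=f['view'];p=v@np.array([.4666,.0865,.032,1]);u=p[:2]/p[2]*f['fx']+[f['cx'],f['cy']];print(u)
x,y=(u-40).astype(int)
cv2.imwrite('pics/w4c.png',cv2.resize(f['frame'][y:y+80,x:x+80,::-1],(480,480),interpolation=cv2.INTER_CUBIC));print(x,y)
E
```

```text
d [-0.   0.1  7.3] rz 0 pos [0.4668 0.0862 0.0873] rot [-3.1408e+00 -7.0000e-04  2.9754e+00] q6 -2.34 t 9.63
[315.32111422 231.78834768]
275 191
```

View pics/w4c.png

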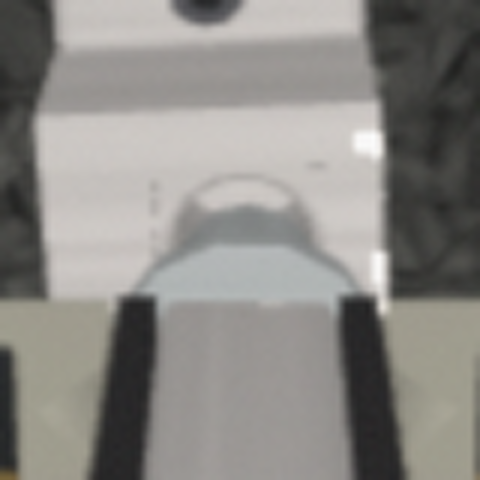

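The near rim of C's bore is at crop x≈243 and the gauge at ≈248, so they are aligned within about 0.5 mm.

Emit:
{"api": "jog_arm", "payload": {
  "targets": [
    {"dx": 0, "dy": -0.3, "dz": 0.8, "rx": 0, "ry": 0, "rz": 0, "gripper": 1},
    {"dx": 0, "dy": -0.3, "dz": 1.6, "rx": 0, "ry": 0, "rz": 0, "gripper": 1},
    {"dx": 0, "dy": -0.3, "dz": 2.4, "rx": 0, "ry": 0, "rz": 0, "gripper": 1},
    {"dx": 0, "dy": -0.3, "dz": 3.2, "rx": 0, "ry": 0, "rz": 0, "gripper": 1},
    {"dx": 0, "dy": -0.3, "dz": 4, "rx": 0, "ry": 0, "rz": 0, "gripper": 1},
    {"dx": 0, "dy": -0.3, "dz": 5, "rx": 0, "ry": 0, "rz": 0, "gripper": 1},
    {"dx": 0, "dy": -0.3, "dz": 6, "rx": 0, "ry": 0, "rz": 0, "gripper": 1},
    {"dx": 0, "dy": -0.3, "dz": 6, "rx": 0, "ry": 0, "rz": 0, "gripper": 1}
  ]
}}

```text
t: 10.3
eef_pos: [0.4666, 0.0858, 0.0815]
ee_rot: [-3.141, -0.0, 2.975]
force: [-0.2, -0.8, 0.5]
width: 0.0155
gripper_force: 30.0
```

Emit:
{"api": "jog_arm", "payload": {
  "targets": [
    {"dx": 0, "dy": 0, "dz": 1, "rx": 0, "ry": 0, "rz": 0, "gripper": 1},
    {"dx": 0, "dy": 0, "dz": 2, "rx": 0, "ry": 0, "rz": 0, "gripper": 1},
    {"dx": 0, "dy": 0, "dz": 3, "rx": 0, "ry": 0, "rz": 0, "gripper": 1},
    {"dx": 0, "dy": 0, "dz": 4, "rx": 0, "ry": 0, "rz": 0, "gripper": 1},
    {"dx": 0, "dy": 0, "dz": 5, "rx": 0, "ry": 0, "rz": 0, "gripper": 1},
    {"dx": 0, "dy": 0, "dz": 6, "rx": 0, "ry": 0, "rz": 0, "gripper": 1},
    {"dx": 0, "dy": 0, "dz": 7, "rx": 0, "ry": 0, "rz": 0, "gripper": 1},
    {"dx": 0, "dy": 0, "dz": 8, "rx": 0, "ry": 0, "rz": 0, "gripper": 1}
  ]
}}

```text
t: 10.97
eef_pos: [0.4667, 0.0859, 0.0736]
ee_rot: [-3.142, -0.0, 2.975]
force: [0.3, -0.3, -1.1]
width: 0.0161
gripper_force: 30.0
```

Emit:
{"api": "jog_arm", "payload": {
  "targets": [
    {"dx": 0, "dy": 0, "dz": 0.5, "rx": 0, "ry": 0, "rz": 0, "gripper": 1},
    {"dx": 0, "dy": 0, "dz": 1, "rx": 0, "ry": 0, "rz": 0, "gripper": 1},
    {"dx": 0, "dy": 0, "dz": 1.5, "rx": 0, "ry": 0, "rz": 0, "gripper": 1},
    {"dx": 0, "dy": 0, "dz": 2, "rx": 0, "ry": 0, "rz": 0, "gripper": 1},
    {"dx": 0, "dy": 0, "dz": 2.5, "rx": 0, "ry": 0, "rz": 0, "gripper": 1},
    {"dx": 0, "dy": 0, "dz": 2.8, "rx": 0, "ry": 0, "rz": 0, "gripper": 1},
    {"dx": 0, "dy": 0, "dz": 3, "rx": 0, "ry": 0, "rz": 0, "gripper": 1},
    {"dx": 0, "dy": 0, "dz": 3, "rx": 0, "ry": 0, "rz": 0, "gripper": 1}
  ]
}}

```text
t: 11.63
eef_pos: [0.4668, 0.0859, 0.0712]
ee_rot: [3.141, 0.0, 2.976]
force: [-2.5, -0.2, 5.6]
width: 0.0157
gripper_force: 30.0
```

C stops at the same depth, so B is the one left.

```bash
python3 - <<'E'
from h import *
jog([.4566,.2131,.120])
E
```

```text
d [ 31.1 123.7 -48.7] rz 0 pos [0.4668 0.0859 0.0712] rot [3.1415e+00 4.0000e-04 2.9757e+00] q6 -2.34 t 11.63
```

Emit:
{"api": "jog_arm", "payload": {
  "targets": [
    {"dx": 0, "dy": 0, "dz": -4, "rx": 0, "ry": 0, "rz": 0, "gripper": 1},
    {"dx": 0, "dy": 0, "dz": -14, "rx": 0, "ry": 0, "rz": 0, "gripper": 1},
    {"dx": 0, "dy": 0, "dz": -30, "rx": 0, "ry": 0, "rz": 0, "gripper": 1},
    {"dx": 3, "dy": 10, "dz": -49, "rx": 0, "ry": 0, "rz": 0, "gripper": 1},
    {"dx": 11, "dy": 45, "dz": -49, "rx": 0, "ry": 0, "rz": 0, "gripper": 1},
    {"dx": 20, "dy": 80, "dz": -49, "rx": 0, "ry": 0, "rz": 0, "gripper": 1},
    {"dx": 28, "dy": 112, "dz": -49, "rx": 0, "ry": 0, "rz": 0, "gripper": 1},
    {"dx": 31, "dy": 123.7, "dz": -49, "rx": 0, "ry": 0, "rz": 0, "gripper": 1}
  ]
}}

```text
t: 12.3
eef_pos: [0.457, 0.2166, 0.1204]
ee_rot: [3.14, 0.001, 2.977]
force: [-0.3, 0.8, 0.0]
width: 0.0158
gripper_force: 30.0
```

Emit:
{"api": "jog_arm", "payload": {
  "targets": [
    {"dx": 0, "dy": 0, "dz": 0, "rx": 0, "ry": 0, "rz": 0, "gripper": 1},
    {"dx": 0, "dy": 0, "dz": 5, "rx": 0, "ry": 0, "rz": 0, "gripper": 1},
    {"dx": 0, "dy": 0, "dz": 12, "rx": 0, "ry": 0, "rz": 0, "gripper": 1},
    {"dx": 0, "dy": 0, "dz": 20, "rx": 0, "ry": 0, "rz": 0, "gripper": 1},
    {"dx": 0, "dy": 0, "dz": 27, "rx": 0, "ry": 0, "rz": 0, "gripper": 1},
    {"dx": 0, "dy": 0, "dz": 31, "rx": 0, "ry": 0, "rz": 0, "gripper": 1},
    {"dx": 0, "dy": 0, "dz": 32, "rx": 0, "ry": 0, "rz": 0, "gripper": 1},
    {"dx": 0, "dy": 0, "dz": 32, "rx": 0, "ry": 0, "rz": 0, "gripper": 1}
  ]
}}

```text
t: 12.97
eef_pos: [0.4565, 0.2124, 0.0871]
ee_rot: [-3.141, -0.001, 2.975]
force: [0.5, -0.2, -0.7]
width: 0.016
gripper_force: 30.0
```

```bash
python3 - <<'E'
from h import *
f=grab('wrist','w5.png')
jog([.4566,.2131,.08])
v=f['view'];p=v@np.array([.4564,.2134,.032,1]);u=p[:2]/p[2]*f['fx']+[f['cx'],f['cy']];print(u)
x,y=(u-40).astype(int)
cv2.imwrite('pics/w5c.png',cv2.resize(f['frame'][y-20:y+60,x:x+80,::-1],(480,480),interpolation=cv2.INTER_CUBIC));print(x,y)
E
```

```text
d [0.1 0.4 7.5] rz 0 pos [0.4567 0.2127 0.0875] rot [-3.1412e+00 -2.0000e-04  2.9750e+00] q6 -2.56 t 13.02
[316.06752363 231.28951046]
276 191
```

View pics/w5c.png

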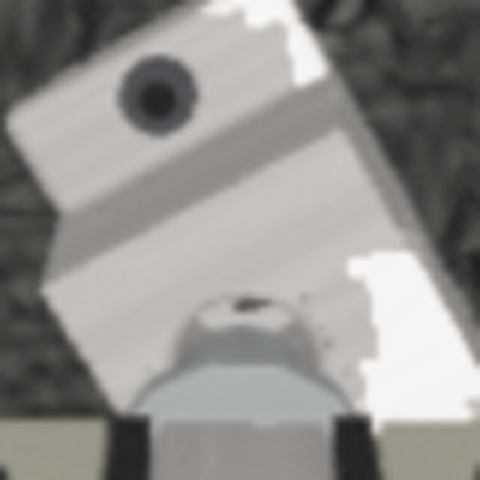

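The gauge is centred on B's bore: rim at x≈248, gauge at x≈247.

Emit:
{"api": "jog_arm", "payload": {
  "targets": [
    {"dx": 0, "dy": 0, "dz": 0.8, "rx": 0, "ry": 0, "rz": 0, "gripper": 1},
    {"dx": 0, "dy": 0, "dz": 1.6, "rx": 0, "ry": 0, "rz": 0, "gripper": 1},
    {"dx": 0, "dy": 0, "dz": 2.4, "rx": 0, "ry": 0, "rz": 0, "gripper": 1},
    {"dx": 0, "dy": 0, "dz": 3.2, "rx": 0, "ry": 0, "rz": 0, "gripper": 1},
    {"dx": 0, "dy": 0, "dz": 4, "rx": 0, "ry": 0, "rz": 0, "gripper": 1},
    {"dx": 0, "dy": 0, "dz": 5, "rx": 0, "ry": 0, "rz": 0, "gripper": 1},
    {"dx": 0, "dy": 0, "dz": 6, "rx": 0, "ry": 0, "rz": 0, "gripper": 1},
    {"dx": 0, "dy": 0, "dz": 6, "rx": 0, "ry": 0, "rz": 0, "gripper": 1}
  ]
}}

```text
t: 13.68
eef_pos: [0.4565, 0.2129, 0.0815]
ee_rot: [-3.141, -0.0, 2.975]
force: [0.5, 0.1, -1.1]
width: 0.0156
gripper_force: 30.0
```

Emit:
{"api": "jog_arm", "payload": {
  "targets": [
    {"dx": 0, "dy": 0, "dz": 1, "rx": 0, "ry": 0, "rz": 0, "gripper": 1},
    {"dx": 0, "dy": 0, "dz": 2, "rx": 0, "ry": 0, "rz": 0, "gripper": 1},
    {"dx": 0, "dy": 0, "dz": 3, "rx": 0, "ry": 0, "rz": 0, "gripper": 1},
    {"dx": 0, "dy": 0, "dz": 4, "rx": 0, "ry": 0, "rz": 0, "gripper": 1},
    {"dx": 0, "dy": 0, "dz": 5, "rx": 0, "ry": 0, "rz": 0, "gripper": 1},
    {"dx": 0, "dy": 0, "dz": 6, "rx": 0, "ry": 0, "rz": 0, "gripper": 1},
    {"dx": 0, "dy": 0, "dz": 7, "rx": 0, "ry": 0, "rz": 0, "gripper": 1},
    {"dx": 0, "dy": 0, "dz": 8, "rx": 0, "ry": 0, "rz": 0, "gripper": 1}
  ]
}}

```text
t: 14.35
eef_pos: [0.4566, 0.213, 0.0736]
ee_rot: [3.142, 0.0, 2.975]
force: [0.2, -0.7, -1.7]
width: 0.0157
gripper_force: 30.0
```

Emit:
{"api": "jog_arm", "payload": {
  "targets": [
    {"dx": 0, "dy": 0, "dz": 0.5, "rx": 0, "ry": 0, "rz": 0, "gripper": 1},
    {"dx": 0, "dy": 0, "dz": 1, "rx": 0, "ry": 0, "rz": 0, "gripper": 1},
    {"dx": 0, "dy": 0, "dz": 1.5, "rx": 0, "ry": 0, "rz": 0, "gripper": 1},
    {"dx": 0, "dy": 0, "dz": 2, "rx": 0, "ry": 0, "rz": 0, "gripper": 1},
    {"dx": 0, "dy": 0, "dz": 2.5, "rx": 0, "ry": 0, "rz": 0, "gripper": 1},
    {"dx": 0, "dy": 0, "dz": 3, "rx": 0, "ry": 0, "rz": 0, "gripper": 1},
    {"dx": 0, "dy": 0, "dz": 3.5, "rx": 0, "ry": 0, "rz": 0, "gripper": 1},
    {"dx": 0, "dy": 0, "dz": 3.5, "rx": 0, "ry": 0, "rz": 0, "gripper": 1}
  ]
}}

```text
t: 15.02
eef_pos: [0.4565, 0.2129, 0.0701]
ee_rot: [-3.141, -0.0, 2.975]
force: [0.0, 0.1, -1.8]
width: 0.0157
gripper_force: 30.0
```

Past 12 mm with no resistance, so I'm carrying on (home at about z = 0.0613).

Emit:
{"api": "jog_arm", "payload": {
  "targets": [
    {"dx": 0, "dy": 0, "dz": 1, "rx": 0, "ry": 0, "rz": 0, "gripper": 1},
    {"dx": 0, "dy": 0, "dz": 2, "rx": 0, "ry": 0, "rz": 0, "gripper": 1},
    {"dx": 0, "dy": 0, "dz": 3, "rx": 0, "ry": 0, "rz": 0, "gripper": 1},
    {"dx": 0, "dy": 0, "dz": 4, "rx": 0, "ry": 0, "rz": 0, "gripper": 1},
    {"dx": 0, "dy": 0, "dz": 5, "rx": 0, "ry": 0, "rz": 0, "gripper": 1},
    {"dx": 0, "dy": 0, "dz": 6, "rx": 0, "ry": 0, "rz": 0, "gripper": 1},
    {"dx": 0, "dy": 0, "dz": 6.6, "rx": 0, "ry": 0, "rz": 0, "gripper": 1},
    {"dx": 0, "dy": 0, "dz": 7, "rx": 0, "ry": 0, "rz": 0, "gripper": 1}
  ]
}}

```text
t: 15.68
eef_pos: [0.4565, 0.213, 0.0631]
ee_rot: [-3.141, -0.0, 2.975]
force: [-0.2, 0.6, -1.0]
width: 0.0156
gripper_force: 30.0
```

Emit:
{"api": "jog_arm", "payload": {
  "targets": [
    {"dx": 0, "dy": 0, "dz": 0.4, "rx": 0, "ry": 0, "rz": 0, "gripper": 1},
    {"dx": 0, "dy": 0, "dz": 0.8, "rx": 0, "ry": 0, "rz": 0, "gripper": 1},
    {"dx": 0, "dy": 0, "dz": 1.2, "rx": 0, "ry": 0, "rz": 0, "gripper": 1},
    {"dx": 0, "dy": 0, "dz": 1.6, "rx": 0, "ry": 0, "rz": 0, "gripper": 1},
    {"dx": 0, "dy": 0, "dz": 2, "rx": 0, "ry": 0, "rz": 0, "gripper": 1},
    {"dx": 0, "dy": 0, "dz": 2.2, "rx": 0, "ry": 0, "rz": 0, "gripper": 1},
    {"dx": 0, "dy": 0, "dz": 2.4, "rx": 0, "ry": 0, "rz": 0, "gripper": 1},
    {"dx": 0, "dy": 0, "dz": 2.4, "rx": 0, "ry": 0, "rz": 0, "gripper": 1}
  ]
}}

```text
t: 16.35
eef_pos: [0.4566, 0.213, 0.0613]
ee_rot: [3.141, 0.0, 2.976]
force: [-1.9, -1.0, 6.4]
width: 0.0157
gripper_force: 30.0
```

The gauge is home in B. I'll release it, turn to the housing's yaw and grip the block.

Emit:
{"api": "jog_arm", "payload": {
  "targets": [
    {"dx": 0, "dy": 0, "dz": -0.5, "rx": 0, "ry": 0, "rz": 0, "gripper": 1},
    {"dx": 0, "dy": 0, "dz": -0.5, "rx": 0, "ry": 0, "rz": 0, "gripper": 0.33},
    {"dx": 0, "dy": 0, "dz": -0.5, "rx": 0, "ry": 0, "rz": 0, "gripper": 0.33},
    {"dx": 0, "dy": 0, "dz": -0.5, "rx": 0, "ry": 0, "rz": 0, "gripper": 0.33},
    {"dx": 0, "dy": 0, "dz": -0.5, "rx": 0, "ry": 0, "rz": 0, "gripper": 0.33},
    {"dx": 0, "dy": 0, "dz": -0.5, "rx": 0, "ry": 0, "rz": 0, "gripper": 0.33},
    {"dx": 0, "dy": 0, "dz": -0.5, "rx": 0, "ry": 0, "rz": 0, "gripper": 0.33},
    {"dx": 0, "dy": 0, "dz": -0.5, "rx": 0, "ry": 0, "rz": 0, "gripper": 0.33}
  ]
}}

```text
t: 17.02
eef_pos: [0.4566, 0.213, 0.0613]
ee_rot: [-3.142, 0.0, 2.975]
force: [0.6, 0.8, -0.0]
width: 0.0558
gripper_force: 0.0
```

```bash
python3 - <<'E'
from h import *
jog([.4546,.2166,.034],np.radians(199.6)); print(arm.get_state()['force'])
E
```

```text
d [ 2.6  3.2 27.3] rz -0.508 pos [0.4566 0.213  0.0613] rot [-3.1416  0.      2.9754] q6 -2.56 t 17.02
[ 0.56105185  0.77297676 -0.0348881 ]
```

Emit:
{"api": "jog_arm", "payload": {
  "targets": [
    {"dx": 2.6, "dy": 3.2, "dz": 0, "rx": 0, "ry": 0, "rz": -0.12, "gripper": 0.33},
    {"dx": 2.6, "dy": 3.2, "dz": 0, "rx": 0, "ry": 0, "rz": -0.24, "gripper": 0.33},
    {"dx": 2.6, "dy": 3.2, "dz": 0, "rx": 0, "ry": 0, "rz": -0.36, "gripper": 0.33},
    {"dx": 2.6, "dy": 3.2, "dz": 0, "rx": 0, "ry": 0, "rz": -0.45, "gripper": 0.33},
    {"dx": 2.6, "dy": 3.2, "dz": 0, "rx": 0, "ry": 0, "rz": -0.508, "gripper": 0.33},
    {"dx": 2.6, "dy": 3.2, "dz": 5, "rx": 0, "ry": 0, "rz": -0.508, "gripper": 0.33},
    {"dx": 2.6, "dy": 3.2, "dz": 10, "rx": 0, "ry": 0, "rz": -0.508, "gripper": 0.33},
    {"dx": 2.6, "dy": 3.2, "dz": 14, "rx": 0, "ry": 0, "rz": -0.508, "gripper": 0.33}
  ]
}}

```text
t: 17.68
eef_pos: [0.4543, 0.2164, 0.0466]
ee_rot: [-3.141, -0.0, -2.802]
force: [0.2, -0.9, 0.4]
width: 0.0583
gripper_force: 0.0
```

Emit:
{"api": "jog_arm", "payload": {
  "targets": [
    {"dx": 0, "dy": 0, "dz": 4, "rx": 0, "ry": 0, "rz": 0, "gripper": 0.33},
    {"dx": 0, "dy": 0, "dz": 8, "rx": 0, "ry": 0, "rz": 0, "gripper": 0.33},
    {"dx": 0, "dy": 0, "dz": 11, "rx": 0, "ry": 0, "rz": 0, "gripper": 0.33},
    {"dx": 0, "dy": 0, "dz": 13, "rx": 0, "ry": 0, "rz": 0, "gripper": 0.33},
    {"dx": 0, "dy": 0, "dz": 13, "rx": 0, "ry": 0, "rz": 0, "gripper": 0.33},
    {"dx": 0, "dy": 0, "dz": 13, "rx": 0, "ry": 0, "rz": 0, "gripper": 0.45},
    {"dx": 0, "dy": 0, "dz": 13, "rx": 0, "ry": 0, "rz": 0, "gripper": 0.5},
    {"dx": 0, "dy": 0, "dz": 13, "rx": 0, "ry": 0, "rz": 0, "gripper": 0.55}
  ]
}}

```text
t: 18.35
eef_pos: [0.4547, 0.2167, 0.0345]
ee_rot: [3.141, 0.0, -2.8]
force: [-0.6, -0.9, -0.7]
width: 0.0444
gripper_force: 0.0
```

Emit:
{"api": "jog_arm", "payload": {
  "targets": [
    {"dx": 0, "dy": 0, "dz": 0, "rx": 0, "ry": 0, "rz": 0, "gripper": 0.6},
    {"dx": 0, "dy": 0, "dz": 0, "rx": 0, "ry": 0, "rz": 0, "gripper": 0.65},
    {"dx": 0, "dy": 0, "dz": 0, "rx": 0, "ry": 0, "rz": 0, "gripper": 0.8},
    {"dx": 0, "dy": 0, "dz": 0, "rx": 0, "ry": 0, "rz": 0, "gripper": 1},
    {"dx": 0, "dy": 0, "dz": 0, "rx": 0, "ry": 0, "rz": 0, "gripper": 1},
    {"dx": 0, "dy": 0, "dz": 0, "rx": 0, "ry": 0, "rz": 0, "gripper": 1},
    {"dx": 0, "dy": 0, "dz": 0, "rx": 0, "ry": 0, "rz": 0, "gripper": 1},
    {"dx": 0, "dy": 0, "dz": 0, "rx": 0, "ry": 0, "rz": 0, "gripper": 1}
  ],
  "force": 40
}}

```text
t: 19.02
eef_pos: [0.4546, 0.2166, 0.0345]
ee_rot: [3.142, 0.0, -2.8]
force: [-1.0, -1.4, 5.2]
width: 0.036
gripper_force: 40.0
```

```bash
python3 - <<'E'
from h import *
f=load('top1.png')
c=np.array([atz(f,*p,.021) for p in [(395.5,202.5),(446,202.5),(446,262.5),(395.5,262.5)]]);print(c.round(4),c.mean(0))
jog([c[:,0].mean(),c[:,1].mean(),.085],-np.pi)
E
```

```text
[[ 0.5536 -0.0415  0.021 ]
 [ 0.5542 -0.1582  0.021 ]
 [ 0.4161 -0.1559  0.021 ]
 [ 0.4151 -0.0404  0.021 ]] [ 0.48474046 -0.099018    0.021     ]
d [  77.4 -307.5  -50.5] rz 0.342 pos [0.4546 0.2166 0.0345] rot [ 3.1416e+00  2.0000e-04 -2.7997e+00] q6 -2.06 t 19.02
```

Block gripped at 36 mm wide. I'm lifting it and carrying it over to the tray centre at (0.485, -0.099).

Emit:
{"api": "jog_arm", "payload": {
  "targets": [
    {"dx": 0, "dy": 0, "dz": -3, "rx": 0, "ry": 0, "rz": 0, "gripper": 1},
    {"dx": 0, "dy": 0, "dz": -9, "rx": 0, "ry": 0, "rz": 0, "gripper": 1},
    {"dx": 0, "dy": 0, "dz": -18, "rx": 0, "ry": 0, "rz": 0, "gripper": 1},
    {"dx": 0, "dy": 0, "dz": -28, "rx": 0, "ry": 0, "rz": 0, "gripper": 1},
    {"dx": 0, "dy": 0, "dz": -38, "rx": 0, "ry": 0, "rz": 0, "gripper": 1},
    {"dx": 0, "dy": 0, "dz": -48, "rx": 0, "ry": 0, "rz": 0, "gripper": 1},
    {"dx": 2, "dy": -8, "dz": -56, "rx": 0, "ry": 0, "rz": 0, "gripper": 1},
    {"dx": 6, "dy": -24, "dz": -60, "rx": 0, "ry": 0, "rz": 0, "gripper": 1}
  ]
}}

```text
t: 19.68
eef_pos: [0.4578, 0.1932, 0.0964]
ee_rot: [3.14, 0.003, -2.798]
force: [0.1, 0.8, -4.3]
width: 0.036
gripper_force: 40.0
```

Emit:
{"api": "jog_arm", "payload": {
  "targets": [
    {"dx": 5, "dy": -22, "dz": 0, "rx": 0, "ry": 0, "rz": 0, "gripper": 1},
    {"dx": 12, "dy": -48, "dz": 0, "rx": 0, "ry": 0, "rz": 0.02, "gripper": 1},
    {"dx": 19, "dy": -76, "dz": 0, "rx": 0, "ry": 0, "rz": 0.06, "gripper": 1},
    {"dx": 26, "dy": -104, "dz": 0, "rx": 0, "ry": 0, "rz": 0.11, "gripper": 1},
    {"dx": 33, "dy": -132, "dz": 0, "rx": 0, "ry": 0, "rz": 0.17, "gripper": 1},
    {"dx": 40, "dy": -160, "dz": 0, "rx": 0, "ry": 0, "rz": 0.23, "gripper": 1},
    {"dx": 47, "dy": -188, "dz": 0, "rx": 0, "ry": 0, "rz": 0.29, "gripper": 1},
    {"dx": 54, "dy": -214, "dz": 0, "rx": 0, "ry": 0, "rz": 0.34, "gripper": 1}
  ]
}}

```text
t: 20.35
eef_pos: [0.4776, -0.0296, 0.0951]
ee_rot: [3.141, 0.001, 3.14]
force: [0.7, 0.6, -5.1]
width: 0.0357
gripper_force: 40.0
```

```bash
python3 - <<'E'
from h import *
jog([.485,-.099,.095],-np.pi)
s=arm.get_state();print(s['width'],s['force'],s['ee_rot'])
E
```

```text
d [ -7.5 -69.4   0.1] rz -0.001 pos [ 0.4776 -0.0296  0.0951] rot [3.1413e+00 7.0000e-04 3.1402e+00] q6 -1.92 t 20.35
0.035663911976938814 [ 0.6621233   0.63206554 -5.11848522] [3.14131306e+00 7.25238368e-04 3.14021775e+00]
```

Emit:
{"api": "jog_arm", "payload": {
  "targets": [
    {"dx": -2, "dy": -20, "dz": 0, "rx": 0, "ry": 0, "rz": 0, "gripper": 1},
    {"dx": -4, "dy": -40, "dz": 0, "rx": 0, "ry": 0, "rz": 0, "gripper": 1},
    {"dx": -6, "dy": -57, "dz": 0, "rx": 0, "ry": 0, "rz": 0, "gripper": 1},
    {"dx": -7.5, "dy": -69, "dz": 0, "rx": 0, "ry": 0, "rz": 0, "gripper": 1},
    {"dx": -7.5, "dy": -69, "dz": 8, "rx": 0, "ry": 0, "rz": 0, "gripper": 1},
    {"dx": -7.5, "dy": -69, "dz": 18, "rx": 0, "ry": 0, "rz": 0, "gripper": 1},
    {"dx": -7.5, "dy": -69, "dz": 28, "rx": 0, "ry": 0, "rz": 0, "gripper": 1},
    {"dx": -7.5, "dy": -69, "dz": 36, "rx": 0, "ry": 0, "rz": 0, "gripper": 1}
  ]
}}

```text
t: 21.02
eef_pos: [0.4849, -0.0968, 0.0579]
ee_rot: [3.141, -0.0, -3.14]
force: [-0.8, -0.8, -3.9]
width: 0.0357
gripper_force: 40.0
```

Emit:
{"api": "jog_arm", "payload": {
  "targets": [
    {"dx": 0, "dy": 0, "dz": 4, "rx": 0, "ry": 0, "rz": 0, "gripper": 1},
    {"dx": 0, "dy": 0, "dz": 7, "rx": 0, "ry": 0, "rz": 0, "gripper": 1},
    {"dx": 0, "dy": 0, "dz": 8.5, "rx": 0, "ry": 0, "rz": 0, "gripper": 1},
    {"dx": 0, "dy": 0, "dz": 9.5, "rx": 0, "ry": 0, "rz": 0, "gripper": 1},
    {"dx": 0, "dy": 0, "dz": 10.5, "rx": 0, "ry": 0, "rz": 0, "gripper": 1},
    {"dx": 0, "dy": 0, "dz": 11, "rx": 0, "ry": 0, "rz": 0, "gripper": 1},
    {"dx": 0, "dy": 0, "dz": 11, "rx": 0, "ry": 0, "rz": 0, "gripper": 1},
    {"dx": 0, "dy": 0, "dz": 11, "rx": 0, "ry": 0, "rz": 0, "gripper": 1}
  ]
}}

```text
t: 21.68
eef_pos: [0.4856, -0.0967, 0.0475]
ee_rot: [3.142, 0.0, -3.14]
force: [1.5, 0.7, -5.5]
width: 0.0357
gripper_force: 40.0
```

Emit:
{"api": "jog_arm", "payload": {
  "targets": [
    {"dx": 0, "dy": 0, "dz": 0.4, "rx": 0, "ry": 0, "rz": 0, "gripper": 1},
    {"dx": 0, "dy": 0, "dz": 0.8, "rx": 0, "ry": 0, "rz": 0, "gripper": 1},
    {"dx": 0, "dy": 0, "dz": 1.2, "rx": 0, "ry": 0, "rz": 0, "gripper": 1},
    {"dx": 0, "dy": 0, "dz": 1.6, "rx": 0, "ry": 0, "rz": 0, "gripper": 1},
    {"dx": 0, "dy": 0, "dz": 2, "rx": 0, "ry": 0, "rz": 0, "gripper": 1},
    {"dx": 0, "dy": 0, "dz": 2.3, "rx": 0, "ry": 0, "rz": 0, "gripper": 1},
    {"dx": 0, "dy": 0, "dz": 2.5, "rx": 0, "ry": 0, "rz": 0, "gripper": 1},
    {"dx": 0, "dy": 0, "dz": 2.5, "rx": 0, "ry": 0, "rz": 0, "gripper": 1}
  ]
}}

```text
t: 22.35
eef_pos: [0.4854, -0.0968, 0.0455]
ee_rot: [-3.141, 0.0, -3.14]
force: [-4.3, 1.6, 6.2]
width: 0.0357
gripper_force: 40.0
```

The housing is on the tray floor. Release and withdraw.

Emit:
{"api": "jog_arm", "payload": {
  "targets": [
    {"dx": 0, "dy": 0, "dz": -0.5, "rx": 0, "ry": 0, "rz": 0, "gripper": 1},
    {"dx": 0, "dy": 0, "dz": -0.5, "rx": 0, "ry": 0, "rz": 0, "gripper": 0.33},
    {"dx": 0, "dy": 0, "dz": -0.5, "rx": 0, "ry": 0, "rz": 0, "gripper": 0.33},
    {"dx": 0, "dy": 0, "dz": -0.5, "rx": 0, "ry": 0, "rz": 0, "gripper": 0.33},
    {"dx": 0, "dy": 0, "dz": -0.5, "rx": 0, "ry": 0, "rz": 0, "gripper": 0.33},
    {"dx": 0, "dy": 0, "dz": -0.5, "rx": 0, "ry": 0, "rz": 0, "gripper": 0.33},
    {"dx": 0, "dy": 0, "dz": -4, "rx": 0, "ry": 0, "rz": 0, "gripper": 0.33},
    {"dx": 0, "dy": 0, "dz": -10, "rx": 0, "ry": 0, "rz": 0, "gripper": 0.33}
  ]
}}

```text
t: 23.02
eef_pos: [0.485, -0.0968, 0.0547]
ee_rot: [-3.141, -0.001, -3.14]
force: [-0.2, 0.2, 0.9]
width: 0.0586
gripper_force: 0.0
```

Emit:
{"api": "jog_arm", "payload": {
  "targets": [
    {"dx": 0, "dy": 0, "dz": -12, "rx": 0, "ry": 0, "rz": 0, "gripper": 0.33},
    {"dx": 0, "dy": 0, "dz": -26, "rx": 0, "ry": 0, "rz": 0, "gripper": 0.33},
    {"dx": 0, "dy": 0, "dz": -45, "rx": 0, "ry": 0, "rz": 0, "gripper": 0.33},
    {"dx": 0, "dy": 0, "dz": -65, "rx": 0, "ry": 0, "rz": 0, "gripper": 0.33},
    {"dx": 0, "dy": 0, "dz": -85, "rx": 0, "ry": 0, "rz": 0, "gripper": 0.33},
    {"dx": 0, "dy": 0, "dz": -105, "rx": 0, "ry": 0, "rz": 0, "gripper": 0.33},
    {"dx": 0, "dy": 0, "dz": -115, "rx": 0, "ry": 0, "rz": 0, "gripper": 0.33},
    {"dx": 0, "dy": 0, "dz": -120, "rx": 0, "ry": 0, "rz": 0, "gripper": 0.33}
  ]
}}

```text
t: 23.68
eef_pos: [0.4862, -0.0967, 0.1768]
ee_rot: [3.141, 0.003, -3.14]
force: [0.2, 0.9, -0.7]
width: 0.0583
gripper_force: 0.0
```

```bash
python3 - <<'E'
from h import *
f=grab('wrist','w6.png');s=grab('side')
a=cv2.resize(f['frame'],(400,250));b=cv2.resize(s['frame'][140:300,270:430],(400,400))
cv2.imwrite('pics/end.png',np.vstack([a,b])[:600,:,::-1])
E
python3 -c "
import cv2
im=cv2.imread('pics/end.png');print(im.shape)"
```

```text
(600, 400, 3)
```

View pics/end.png

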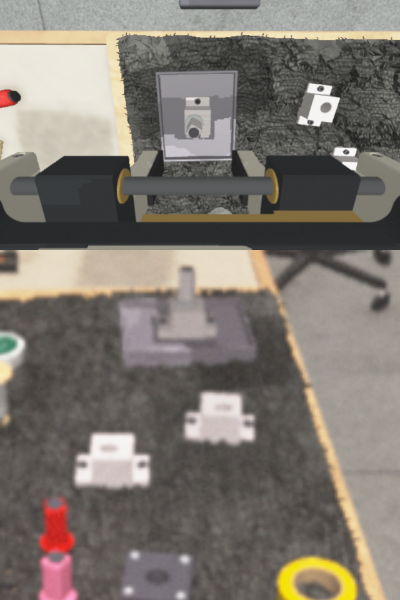

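The housing with the gauge home in it stands upright in the middle of the tray. The other two housings are upright where they were, and the bystanders look undisturbed.

```bash
python3 -c "
from station import arm
print(arm.job_done())"
```

```text
the job is handed in; nothing more can be done
None
```

The gauge stopped 12 mm deep in two housings and went fully home in the third; that one now stands upright in the tray with the gauge in it, and the job is handed in (23.7 s of the 72 s used; no verdict came back).

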